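# Change the stone in the corner jig and hold the new one home

## Robot

A 7-joint arm with a two-finger parallel gripper is mounted at the origin on a cart in front of the work surface, level with it; the furniture and walls round the work are solid. World frame = base frame: x ahead of the robot, y to its left, z up, the work surface at z = 0. Lengths are in mm, angles in rad, forces in N, time in s.
With the tool pointing down it reaches from about 425 to 975 mm from the base axis. Payload 16.7 kg.
Tool frame: the origin (TCP) lies at the very end of the fingers, on their centre line; the grasp point (between the pads) lies 19 mm behind it; z points along the fingers, y is the line along which they close (so a half turn about z gives the same grasp; the last joint's range is limited). The gripper opens to 85 mm and grips with 20 to 120 N. Pads are 22 mm wide; open, the fingers measure 114 mm over their backs; the gripper's body (76 mm by 85 mm) begins 54 mm behind the grasp point. The pads swing forward as they close: fully open they stand 13 mm farther back than shut.
Start: joints at [1.018, 0.426, 0.074, 1.606, -0.034, 1.111, -0.067], TCP at [264.563, -620.953, 231.302] pointing down, gripper open.
Joint ranges: [-2.85, 2.85], [-0.5, 2.14], [-1.23, 1.37], [0.21, 2.46], [-1.02, 4.16], [0.16, 2.05], [-2.73, 2.73]. Speed limits (rad/s): [1.89, 1.89, 2.39, 2.39, 3.01, 3.01, 3.01].

## Interface

Orientations are given as a rotation vector (axis times angle).
In Python, from station import arm gives the robot as it stands.
- The arm moves only by the tool drive_tool, never from a script. Its argument "commands" is a list that holds one entry, the list of rows, each a list of 5 numbers: the finger opening in cm, from 0 to 8.54, then the shift along the tool's x, y, z in cm, then the turn about the tool's z in degrees. In form: [[[claw, dx, dy, dz, turn], ...]]. A call has 1 to 8 rows; each row shifts and turns the commanded pose from where the row before left it, along the tool's axes as they then stand; what a row does not reach is not made up. A row lasts 1/8 s, in which the tool goes at most 62.5 mm and 10.7 degrees, less where a joint would pass 70% of its speed; a pose out of reach is approached as far as the arm can. A call with a gripper value outside its range is refused whole. The fingers move at their own pace and stop on an object; "force" is the grip in N (left out, the last holds). Time passes only in rows, so rows that do not move let the fingers close. It gives the time, the measured TCP pose, the force, the opening and the grip force at its end, in the units of the state.
- arm.get_obs(): the state, without advancing time (a new reading comes with each control period).
- arm.get_image(name): name is "scene" or "top" or "wrist"; returns the picture (420x560x3 uint8, red, green, blue); there is no depth.
- arm.get_calibration(name): a dict with "K" (3x3 intrinsics, pixels), "rvec" (rotation vector, rad) and "tvec" (3), from world to camera coordinates, as OpenCV has them; the wrist camera has in their place "hand_eye" (4x4, takes a point from camera to tool coordinates, whose origin is the TCP and whose axes are the flange's). Camera axes: x right, y down, z forward; pixel columns grow to the right and rows downward; lengths in mm; the calibration is good to about 2 mm. The wrist camera is an equidistant fisheye: a pixel r from the principal point sees the ray r / f radians off the axis. A picture is of the moment at which its call begins: read the wrist's pose just before it. get_calibration takes no time and is no camera call.
- arm.close_job(): hands the job in; it is judged then, once.
Trained networks look in the newest picture that a camera, given by its name, has taken for a name from the list of things; names that differ only in an ending like _2 or _b are one class to them, and where a whole thing is asked for, a point or a joint stands for the part that bears it (a point fixed in the world has none). Each returns a list of dicts, best first, with "confidence" (0 to 1); they miss things now and then, are a little off and sometimes report something else, mostly with a low value. They report only what shows in the picture. A call takes as long as a camera call. They do not tell look-alikes from the thing itself.
- arm.boxes_of(camera, thing): "at" ([column, row] in pixels, amid what is visible of it).
- arm.masks_of(camera, thing): "mask" (420x560 bool, what is visible of it) and "at" ([column, row] in pixels, amid what is visible of it).
The state is a dict: "t": time; "q": joint angles; "joint_velocities": joint speeds; "tau": joint torques, N m; "tcp_pos": TCP position; "tcp_rot": TCP orientation; "ft_force": force on the tool from outside, world axes, zero at the start; "moment": the same for the moment, N m; "width": finger opening in mm; "gripper_force": force on a finger pad.
Only numpy, scipy, OpenCV 4.12 (cv2) and the standard library are available. Lean on these libraries where they do the work, as an engineer would, in place of code of your own. Each camera call takes 0.05 s, during which the arm holds its last target. There are 200 camera calls.

## Task

Take the rough-sawn block that is still standing in the corner jig out of it and leave it lying flat in the shallow white tray. Then lay the smaller, squared block flat on the jig's plate, slide it fully into the corner so that its sides sit flush against both steel stops, and finish while still holding it there with a steady push against both stops. Leave the other things on the bench where they are.

Things in the scene. Friction and masses are not known exactly. Their poses are not given: they have to be found in the camera images.
- jig: corner jig, fixed to the bench: a square aluminium plate 140 x 140 mm, 10 mm thick, with two low steel stops near two of its edges. Both are rigid. Friction on the plate and on the other stop (about 0.6) carries part of any push, so push with about 10 N towards each stop. Origin: centre of the plate's underside; z up; the stops lie on its +x and +y sides
- corner (a point): the jig's corner: the point on the plate's top face (10 mm above the bench) where the planes of the two stops' inner faces meet; 40 mm in +x and 40 mm in +y from the plate's centre. Same axes as the jig: the free plate lies towards -x and -y, stop A stands on the +x side of this point, stop B on the +y side
- stop_a: steel stop A: a strip 14 mm wide (x), 86 mm long (y) and 6 mm high on top of the plate; its inner face is the plane x = 0 of the corner and runs from y = -6 mm to y = -92 mm of it. Origin at the corner point, axes of the jig
- stop_b: steel stop B: a strip 14 mm wide (y), 86 mm long (x) and 6 mm high on top of the plate; its inner face is the plane y = 0 of the corner and runs from x = -6 mm to x = -92 mm of it. Origin at the corner point, axes of the jig. Both stops are low enough for fingers to pass over while gripping the upper part of the squared block
- rough_block: rough-sawn dark banded stone block, about 40 (x) x 47 (y) x 24 mm (z), its sides a few degrees out of square, about 60 g; at the start it stands on the jig's plate near the corner. About 38 mm across where fingers close along its x. Origin: centre of its underside, z up
- square_block: squared pale banded stone block, a true cuboid 33 (x) x 39 (y) x 18 mm (z), the smaller of the two blocks, about 35 g; at the start it lies on the bench on one side of the jig. Either pair of its sides may face either stop. Origin: centre of its underside, z up
- tray: shallow empty white tray, loose, 84 (x) x 122 (y) x 15 mm, on the bench on the other side of the jig; inside 76 x 114 mm, floor 2 mm thick, walls 13 mm high, about 300 g. Origin: centre of its underside, z up
- bar: striped stone bar 26 x 64 x 15 mm, bystander on the bench behind the jig; origin: centre of its underside
- sander: dark rubber sanding block 36 x 60 x 24 mm, bystander on the bench behind the jig; origin: centre of its underside
- lump: rough dark stone lump 29 x 32 x 21 mm, bystander behind the work at the left; origin: centre of its underside
- folding_loupe: folding loupe 30 x 58 x 14 mm, bystander behind the work at the right; origin: centre of its underside
Things that resemble listed ones, but are neither listed nor needed, are in the scene too. What is shaped like the square_block but purple is not meant.

How it is judged (in metres and radians):
On the way:
1. the rough-sawn block lies flat in the white tray, let go (x of rough_block in the frame of tray between -0.028 and 0.028 m and y of rough_block in the frame of tray between -0.045 and 0.045 m and z of rough_block in the frame of tray between -0.003 and 0.008 m and angle between rough_block's own z axis and vertical below 0.15 rad and angle between tray's own z axis and vertical below 0.1 rad and contact force between the fingers and rough_block below 0.1 N and linear speed of rough_block below 0.02 m/s), for 0.2 s.
At the end, for the whole second after the job is handed in: Rough block flat in the tray (centre within 28 x 45 mm of the tray's), let go. Squared block flat on the plate (3 mm, 0.06 rad), square to the stops (0.05 rad), within 2 mm of both, pressing on each with over 1 N, fingers on it with over 1 N, at rest through the last second (all of step 1 and ((angle between the x axis of square_block and the x axis of corner, either way round below 0.05 rad and x of square_block in the frame of corner between -0.0184 and -0.0144 m and y of square_block in the frame of corner between -0.0215 and -0.0175 m) or (angle between the x axis of square_block and the y axis of corner, either way round below 0.05 rad and x of square_block in the frame of corner between -0.0215 and -0.0175 m and y of square_block in the frame of corner between -0.0184 and -0.0144 m)) and z of square_block in the frame of corner between -0.003 and 0.003 m and angle between square_block's own z axis and vertical below 0.06 rad and contact force between square_block and stop_a above 1 N and contact force between square_block and stop_b above 1 N and contact force between the fingers and square_block above 1 N and linear speed of square_block below 0.01 m/s); the arm keeps its last pose, push and grip.
It fails at once if the bar is pushed more than 30 mm away (distance of bar from where it was at the start of the episode above 0.03 m).
It fails at once if the sanding block is pushed more than 30 mm away (distance of sander from where it was at the start of the episode above 0.03 m).
It fails at once if the rough lump is pushed more than 30 mm away (distance of lump from where it was at the start of the episode above 0.03 m).
It fails at once if the loupe is pushed more than 30 mm away (distance of folding_loupe from where it was at the start of the episode above 0.03 m).
It also fails if it takes over 72 s, if anything falls off the work surface, if the arm or the gripper's body presses on something with over 40 N, if the wrist force passes 120 N, or if a joint passes its speed limit or range.

## Working session

There is one attempt and no reset: what is moved stays moved. The work goes in short steps, Python scripts to look and compute and a tool call to move; the robot and the scene stay as the last step left them, time stands still between calls to the robot, and variables do not carry over. Pictures are saved under pics/ and viewed, at most 10 in all, crops included, and the job is handed in when it is done.

Besides the shell and the picture viewer there is one more tool, called after "Request:" by a JSON object that holds its "api" and its "payload", one argument or row to a line. drive_tool: Moves the arm, as the interface text tells. Its arguments: {"type":"object","properties":{"commands":{"type":"array","items":{"type":"array","items":{"type":"array","items":{"type":"number"}}}},"force":{"type":"number"}},"required":["commands"]}

```bash
mkdir -p pics
python3 - <<'E'
from station import arm
import cv2,numpy as np
for n in ("scene","top"):
    im=arm.get_image(n); cv2.imwrite(f"pics/{n}0.png",im[:,:,::-1])
    c=arm.get_calibration(n); print(n,c)
    for t in ("jig","rough_block","square_block","tray","bar","sander","lump","folding_loupe"):
        print(t,[(np.round(d["at"]).tolist(),round(d["confidence"],2)) for d in arm.boxes_of(n,t)])
print(arm.get_obs()); print(arm.get_calibration("wrist"))
E
```

```text
scene {'K': array([[464.10245166,   0.        , 276.58175069],
       [  0.        , 464.10245166, 208.93402244],
       [  0.        ,   0.        ,   1.        ]]), 'rvec': array([ 0.78753828, -2.50636743,  1.23271497]), 'tvec': array([470.21910391, 257.28546139, 962.40450459])}
jig [([310.0, 235.0], 0.68)]
rough_block [([307.0, 226.0], 0.65)]
square_block [([362.0, 197.0], 0.59), ([331.0, 163.0], 0.49), ([338.0, 182.0], 0.43)]
tray [([206.0, 294.0], 0.81)]
bar [([258.0, 200.0], 0.75)]
sander [([218.0, 223.0], 0.55), ([310.0, 235.0], 0.53)]
lump [([191.0, 259.0], 0.54)]
folding_loupe [([293.0, 178.0], 0.47)]
top {'K': array([[425.57182084,   0.        , 281.04350876],
       [  0.        , 425.57182084, 209.82468844],
       [  0.        ,   0.        ,   1.        ]]), 'rvec': array([ 2.18333153, -2.15683171,  0.06700141]), 'tvec': array([-32.82610766, 563.89726798, 933.33961382])}
jig [([283.0, 252.0], 0.79)]
rough_block [([284.0, 241.0], 0.85), ([267.0, 237.0], 0.41)]
square_block [([425.0, 193.0], 0.81), ([394.0, 220.0], 0.79), ([382.0, 263.0], 0.69)]
tray [([145.0, 210.0], 0.7
[... 696 characters left out ...]
2.71906445e-05]), 'ft_force': array([-0.00788927, -0.43166137, -0.14302677]), 'moment': array([-0.00486652, -0.00286327,  0.02865019]), 'gripper_force': 0.0, 'width': 85.84942446885562}
{'K': array([[325.1922621 ,   0.        , 278.27206622],
       [  0.        , 325.1922621 , 211.71168859],
       [  0.        ,   0.        ,   1.        ]]), 'hand_eye': array([[-8.83344617e-04, -9.48529698e-01, -3.16686962e-01,
         7.99765708e+01],
       [ 9.99999609e-01, -8.25685301e-04, -3.16265760e-04,
         2.24318234e-01],
       [ 3.85036965e-05, -3.16687117e-01,  9.48530057e-01,
        -1.43019954e+02],
       [ 0.00000000e+00,  0.00000000e+00,  0.00000000e+00,
         1.00000000e+00]])}
```

View top.

Run:
```python
import cv2
im=cv2.imread("pics/top0.png")[130:310,90:460]
cv2.imwrite("pics/top0c.png",cv2.resize(im,None,fx=2.15,fy=2.15,interpolation=cv2.INTER_CUBIC))
```

```text
(no output)
```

View pics/top0c.png

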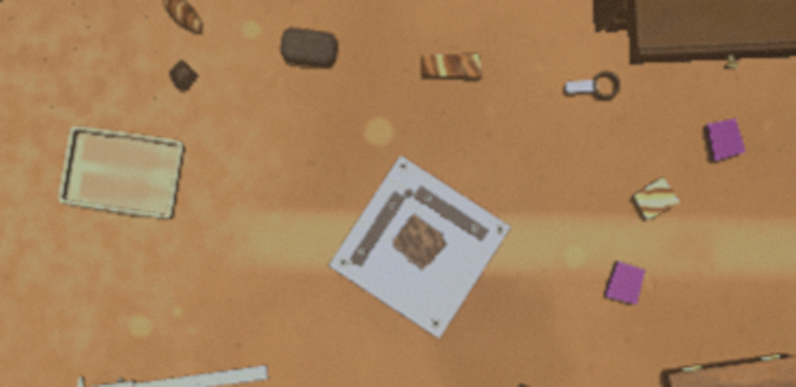

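View pics/scene0.png

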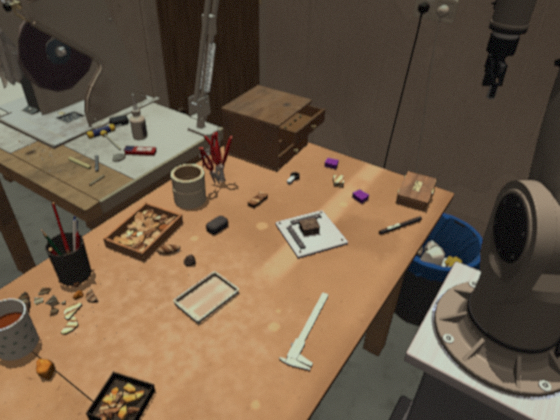

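Top picture (crop 2.15x): the tray is at px (147,210) and the jig at (285,245), its corner near (280,221). The rough block in the jig is at (284,242). Candidates for the square block are (395,223) pale banded and (427,195), (381,262), both purple. The pale banded one fits, since purple is excluded, and this enlarged crop confirms it.

```bash
cat > h.py <<'E'
from station import arm
import cv2,numpy as np
from scipy.spatial.transform import Rotation as R
def rays(name,px,obs=None):
    px=np.atleast_2d(np.float64(px)); c=arm.get_calibration(name); K=c["K"]
    n=(px-K[:2,2])/[K[0,0],K[1,1]]
    if name=="wrist":
        r=np.linalg.norm(n,axis=1,keepdims=True)
        d=np.hstack([n/np.maximum(r,1e-9)*np.sin(r),np.cos(r)])
        T=c["hand_eye"]; Rt=R.from_rotvec(obs["tcp_rot"]).as_matrix()
        return Rt@T[:3,3]+obs["tcp_pos"], d@(Rt@T[:3,:3]).T
    M=R.from_rotvec(c["rvec"]).as_matrix()
    return -M.T@c["tvec"], np.c_[n,np.ones(len(n))]@M
def plane(name,px,z,obs=None):
    o,d=rays(name,px,obs); return (o+d*((z-o[2])/d[:,2])[:,None])[:,:2]
def rect(name,mask,z,obs=None):
    cs,_=cv2.findContours(mask.astype(np.uint8),cv2.RETR_EXTERNAL,cv2.CHAIN_APPROX_NONE)
    p=plane(name,max(cs,key=cv2.contourArea)[:,0],z,obs).astype(np.float32)
    return cv2.minAreaRect(p)
def show(o):
    Rt=R.from_rotvec(o["tcp_rot"]).as_matrix()
    print("t",round(o["t"],2),"tcp",o["tcp_pos"].round(1),"xyaw",np.degrees(np.arctan2(Rt[1,0],Rt[0,0])).round(2),"tilt",Rt[:,2].round(3),"w",round(o["width"],1),"gf",o["gripper_force"],"ft",np.round(o["ft_force"],1))
def togo(o,xy,yaw=None):
    "tool-frame shift in cm to world xy (+ turn in deg, about tool z, to tool-x yaw)"
    Rt=R.from_rotvec(o["tcp_rot"]).as_matrix(); d=np.r_[xy,o["tcp_pos"][2]]-o["tcp_pos"]
    a=np.degrees(np.arctan2(Rt[1,0],Rt[0,0])); print("shift cm",(Rt.T@d/10).round(2),end=" ")
    if yaw is not None: print("turn(mod180)",round(-((yaw-a+90)%180-90),1),end="")
    print()
E
python3 - <<'E'
from h import *
arm.get_image("top")
for t,z in (("jig",10),("rough_block",34),("square_block",18),("tray",15),("bar",15),("sander",24),("lump",20)):
    for m in arm.masks_of("top",t):
        if m["confidence"]>.3:print(t,np.round(m["at"]),round(m["confidence"],2),np.round(np.hstack([np.ravel(x) for x in rect("top",m["mask"],z)]),1))
s=2.15
pc=np.array([(402,157),(508,230),(438,338),(331,265)])/s+[90,130]
P=plane("top",pc,10);print(P, P.mean(0), np.linalg.norm(P-np.roll(P,1,0),axis=1))
show(arm.get_obs())
E
```

```text
jig [280. 252.] 0.92 [489.  -36.  139.3 138.4  57.9]
rough_block [285. 242.] 0.62 [494.1 -36.3  44.5  38.8  53.8]
square_block [393. 221.] 0.82 [ 539.9 -281.1   33.2   44.1   29.5]
square_block [380. 265.] 0.8 [ 452.8 -248.2   34.7   35.6   76.7]
square_block [427. 194.] 0.72 [ 603.5 -353.9   37.1   35.2   10.5]
tray [145. 212.] 0.84 [562.8 282.  124.4  83.7  82.5]
bar [301. 159.] 0.74 [ 6.784e+02 -6.650e+01  2.550e+01  6.170e+01  5.000e-01]
sander [236. 153.] 0.89 [695.9  81.7  58.4  37.8  85.2]
[[ 580.75110458  -16.20041082]
 [ 504.8965024  -128.73035259]
 [ 391.56258503  -56.36633645]
 [ 465.79576282   56.93499398]] [485.75148871 -36.09052647] [136.24800194 135.70891078 134.46608367 135.45388943]
t 1.3 tcp [ 264.6 -621.   231.3] xyaw 23.07 tilt [ 0.  0. -1.] w 85.3 gf 0.0 ft [-0.2 -0.2 -0.2]
```

Run:
```python
from h import *
o=arm.get_obs(); togo(o,(500,-275),54)
```

```text
shift cm [ 35.22 -22.6    0.  ] turn(mod180) -30.9
```

Request:
{"api": "drive_tool", "payload": {
  "commands": [
    [[8.5, 4.4, -2.8, 0, 0], [8.5, 4.4, -2.8, 0, 0], [8.5, 4.4, -2.8, 0, 0], [8.5, 4.4, -2.8, 0, 0], [8.5, 4.4, -2.8, 0, 0], [8.5, 4.4, -2.8, 0, 0], [8.5, 4.4, -2.8, 0, 0], [8.5, 4.4, -2.8, 0, 0]]
  ]
}}

```text
t: 2.3
tcp_pos: [501.5, -275.5, 231.6]
tcp_rot: [3.078, 0.628, 0.001]
ft_force: [0.4, -0.5, 0.5]
width: 84.9
gripper_force: 0.0
```

Request:
{"api": "drive_tool", "payload": {
  "commands": [
    [[8.5, 0, 0, 0, -10], [8.5, 0, 0, 0, -10], [8.5, 0, 0, 0, -10.5], [8.5, 0, 0, 0, 0], [8.5, 0, 0, 0, 0]]
  ]
}}

```text
t: 2.92
tcp_pos: [500.5, -277.0, 231.4]
tcp_rot: [2.808, 1.409, 0.0]
ft_force: [0.3, -0.1, 0.4]
width: 85.2
gripper_force: 0.0
```

Run:
```python
from h import *
o=arm.get_obs(); show(o); print(o["q"].round(2))
im=arm.get_image("wrist"); cv2.imwrite("pics/w1.png",im[:,:,::-1])
for m in arm.masks_of("wrist","square_block"):
    print(np.round(m["at"]),round(m["confidence"],2),im[m["mask"]].mean(0).round(),np.round(np.hstack([np.ravel(x) for x in rect("wrist",m["mask"],14,o)]),1))
togo(o,(470,-10),54)
```

```text
t 2.92 tcp [ 500.5 -277.   231.4] xyaw 53.31 tilt [ 0.  0. -1.] w 85.2 gf 0.0 ft [ 0.3 -0.1  0.4]
[ 0.55  0.27 -0.19  1.83  0.06  1.05 -0.3 ]
[312. 160.] 0.8 [220. 199. 138.] [ 539.1 -282.9   33.3   39.    31.2]
[388. 179.] 0.71 [172.  73. 155.] [ 602.7 -354.5   38.4   40.1   13.5]
[230. 187.] 0.6 [103.  50.  86.] [ 452.2 -250.6   34.9   42.1   75.5]
shift cm [ 19.59 -18.41   0.  ] turn(mod180) -0.7
```

Request:
{"api": "drive_tool", "payload": {
  "commands": [
    [[8.5, 3.3, -2.2, 0, -0.2], [8.5, 3.3, -2.2, 0, -0.2], [8.5, 3.3, -2.2, 0, 0], [8.5, 3.3, -2.2, 0, 0], [8.5, 3.3, -2.2, 0, 0], [8.5, 3.3, -2.2, 0, 0], [8.5, 3.0, -2.2, 0, 0], [8.5, 0, 0, 0, 0]]
  ]
}}

```text
t: 4.03
tcp_pos: [510.6, 0.9, 231.5]
tcp_rot: [-2.797, -1.429, -0.001]
ft_force: [0.1, -0.1, -0.1]
width: 85.4
gripper_force: 0.0
```

Request:
{"api": "drive_tool", "payload": {
  "commands": [
    [[8.5, 0, 0, 0, 0], [8.5, 0, 0, 0, 0]]
  ]
}}

```text
t: 4.28
tcp_pos: [510.6, -3.0, 231.3]
tcp_rot: [2.801, 1.423, -0.0]
ft_force: [0.2, 0.4, -0.2]
width: 84.4
gripper_force: 0.0
```

Run:
```python
from h import *
o=arm.get_obs(); show(o)
im=arm.get_image("wrist"); cv2.imwrite("pics/w2.png",im[:,:,::-1])
for t,z in (("jig",10),("rough_block",34),("rough_block",20),("stop_a",16),("stop_b",16)):
  for m in arm.masks_of("wrist",t):
    print(t,np.round(m["at"]),round(m["confidence"],2),np.round(np.hstack([np.ravel(x) for x in rect("wrist",m["mask"],z,o)]),1))
```

```text
t 4.28 tcp [510.6  -3.  231.3] xyaw 53.85 tilt [-0. -0. -1.] w 84.4 gf 0.0 ft [ 0.2  0.4 -0.2]
jig [264. 202.] 0.72 [486.9 -35.3 141.7 141.1  57.6]
jig [365.  22.] 0.23 [698.1  84.6  61.7  42.6  82.4]
rough_block [287. 212.] 0.95 [494.7 -34.8  50.2  38.1  53.2]
rough_block [287. 212.] 0.95 [492.1 -38.8  52.3  39.7  53.2]
stop_a [268. 175.] 0.71 [504.9   8.5  14.2  86.4  57.4]
stop_a [321. 216.] 0.56 [521.6 -68.5  87.5  13.7  56.8]
stop_b [268. 175.] 0.71 [504.9   8.5  14.2  86.4  57.4]
stop_b [321. 216.] 0.56 [521.6 -68.5  87.5  13.7  56.8]
```

View pics/w2.png

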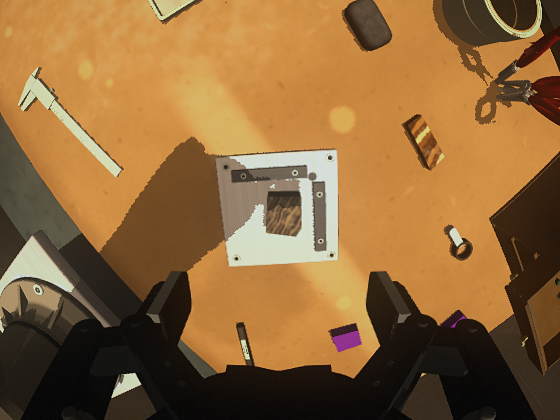

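Wrist picture: the jig is at (278,208) and the rough block at (284,212). Stop B is at the top (268,175) and stop A at the right (321,216). All three give the corner at about (542,-24) with yaw -32.7°.

Request:
{"api": "drive_tool", "payload": {
  "commands": [
    [[6, -1.82, 0.3, 0, 0], [6, -1.82, 0.3, 3, 0], [6, 0, 0, 5, 0], [6, 0, 0, 5, 0], [6, 0, 0, 3, 0], [6, 0, 0, 0, 0], [6, 0, 0, 0, 0], [6, 0, 0, 0, 0]]
  ],
  "force": 30
}}

```text
t: 5.58
tcp_pos: [495.0, -35.0, 72.8]
tcp_rot: [2.799, 1.425, 0.003]
ft_force: [-0.1, -0.1, 0.3]
width: 59.8
gripper_force: 0.0
```

Run:
```python
from h import *
o=arm.get_obs(); show(o); togo(o,(494,-36),53.7)
im=arm.get_image("wrist")
for m in arm.masks_of("wrist","rough_block")[:2]:
    print(np.round(m["at"]),round(m["confidence"],2),np.round(np.hstack([np.ravel(x) for x in rect("wrist",m["mask"],34,o)]),1))
```

```text
t 5.58 tcp [495.  -35.   72.8] xyaw 53.96 tilt [ 0.002 -0.    -1.   ] w 59.8 gf 0.0 ft [-0.1 -0.1  0.3]
shift cm [-0.14 -0.02 -0.  ] turn(mod180) 0.3
[279. 240.] 0.92 [494.4 -34.7  53.2  39.3  51.6]
```

Request:
{"api": "drive_tool", "payload": {
  "commands": [
    [[6, -0.14, 0, 3, 0], [6, 0, 0, 2, 0], [6, 0, 0, 0.55, 0], [6, 0, 0, 0, 0], [3, 0, 0, 0, 0], [3, 0, 0, 0, 0], [3, 0, 0, 0, 0], [3, 0, 0, 0, 0]]
  ],
  "force": 30
}}

```text
t: 6.68
tcp_pos: [493.8, -36.1, 16.9]
tcp_rot: [2.799, 1.425, 0.002]
ft_force: [-2.7, -0.6, 8.6]
width: 38.5
gripper_force: 29.1
```

Request:
{"api": "drive_tool", "payload": {
  "commands": [
    [[3, 0, 0, 0, 0], [3, 0, 0, 0, 0], [3, 0, 0, -2, 0], [3, 0, 0, -4, 0], [3, 0, 0, -4, 0], [3, 0, 0, 0, 0], [3, 0, 0, 0, 0]]
  ]
}}

```text
t: 7.55
tcp_pos: [493.0, -36.2, 115.9]
tcp_rot: [2.799, 1.425, 0.001]
ft_force: [0.5, -0.1, -0.4]
width: 38.5
gripper_force: 31.0
```

Run:
```python
from h import *
o=arm.get_obs(); show(o); 
im=arm.get_image("wrist"); cv2.imwrite("pics/w3.png",im[:,:,::-1])
togo(o,(560,285),-5)
for m in arm.masks_of("wrist","tray")[:2]:
    print(np.round(m["at"]),round(m["confidence"],2),np.round(np.hstack([np.ravel(x) for x in rect("wrist",m["mask"],15,o)]),1))
```

```text
t 7.55 tcp [493.  -36.2 115.9] xyaw 53.96 tilt [ 0. -0. -1.] w 38.5 gf 30.986971997190267 ft [ 0.5 -0.1 -0.4]
shift cm [ 29.92 -13.48  -0.  ] turn(mod180) 59.0
```

Request:
{"api": "drive_tool", "payload": {
  "commands": [
    [[3, 4.26, -1.87, 0, 0], [3, 4.26, -1.87, 0, 0], [3, 4.26, -1.87, 0, 0], [3, 4.26, -1.87, 0, 0], [3, 4.26, -1.87, 0, 0], [3, 4.26, -1.87, 0, 0], [3, 4.26, -1.87, 0, 0], [3, 0, 0, 0, 0]]
  ]
}}

```text
t: 8.65
tcp_pos: [561.6, 286.4, 114.4]
tcp_rot: [-2.794, -1.431, 0.002]
ft_force: [0.0, -0.2, -1.6]
width: 38.0
gripper_force: 31.0
```

Request:
{"api": "drive_tool", "payload": {
  "commands": [
    [[3, 0, 0, 0, 10], [3, 0, 0, 0, 10], [3, 0, 0, 0, 10], [3, 0, 0, 0, 10], [3, 0, 0, 0, 10], [3, 0, 0, 0, 10], [3, 0, 0, 0, 1.5], [3, 0, 0, 0, 0]]
  ]
}}

```text
t: 9.65
tcp_pos: [562.5, 281.8, 115.3]
tcp_rot: [3.135, -0.201, -0.001]
ft_force: [0.0, -0.5, -0.8]
width: 38.2
gripper_force: 30.9
```

Run:
```python
from h import *
o=arm.get_obs(); show(o); 
im=arm.get_image("wrist"); cv2.imwrite("pics/w4.png",im[:,:,::-1])
togo(o,(562.8,282),-7.5)
for m in arm.masks_of("wrist","tray")[:2]:
    print(np.round(m["at"]),round(m["confidence"],2),np.round(np.hstack([np.ravel(x) for x in rect("wrist",m["mask"],15,o)]),1))
```

```text
t 9.65 tcp [562.5 281.8 115.3] xyaw -7.34 tilt [-0.001 -0.001 -1.   ] w 38.2 gf 30.94753184937872 ft [ 0.  -0.5 -0.8]
shift cm [ 0.03 -0.03 -0.  ] turn(mod180) 0.2
[276. 200.] 0.86 [562.3 281.9 122.1  84.7  82. ]
```

View pics/w4.png

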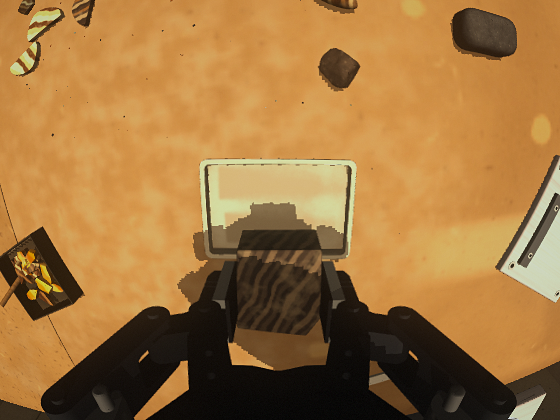

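The block is held upright at (280,285), squarely above the tray (277,207). Lowering it.

Request:
{"api": "drive_tool", "payload": {
  "commands": [
    [[3, 0, 0, 4, 0], [3, 0, 0, 4, 0], [3, 0, 0, 1.8, 0], [3, 0, 0, 0.4, 0], [3, 0, 0, 0.3, 0], [3, 0, 0, 0, 0], [3, 0, 0, 0, 0]]
  ]
}}

```text
t: 10.62
tcp_pos: [563.2, 282.4, 11.8]
tcp_rot: [-3.134, 0.206, -0.002]
ft_force: [0.8, 0.6, -1.5]
width: 38.4
gripper_force: 30.9
```

Request:
{"api": "drive_tool", "payload": {
  "commands": [
    [[4.5, 0, 0, 0, 0], [6, 0, 0, 0, 0], [6, 0, 0, 0, 0], [6, 0, 0, 0, 0], [6, 0, 0, -3, 0], [6, 0, 0, -5, 0], [6, 0, 0, -5, 0], [6, 0, 0, 0, 0]]
  ]
}}

```text
t: 11.62
tcp_pos: [564.6, 283.2, 145.0]
tcp_rot: [-3.131, 0.206, -0.009]
ft_force: [0.7, -0.9, -0.2]
width: 59.9
gripper_force: 0.0
```

Run:
```python
from h import *
o=arm.get_obs(); show(o); 
im=arm.get_image("wrist"); cv2.imwrite("pics/w5.png",im[:,:,::-1])
togo(o,(539.1,-282.9),None)
for t,z in (("tray",15),("rough_block",26)):
  for m in arm.masks_of("wrist",t)[:2]:
    print(t,np.round(m["at"]),round(m["confidence"],2),np.round(np.hstack([np.ravel(x) for x in rect("wrist",m["mask"],z,o)]),1))
```

```text
t 11.62 tcp [564.6 283.2 145. ] xyaw -7.53 tilt [ 0.006  0.003 -1.   ] w 59.9 gf 0.0 ft [ 0.7 -0.9 -0.2]
shift cm [ 4.89 56.45 -0.2 ] 
tray [254. 203.] 0.7 [561.2 281.1 122.8  84.6  82.4]
rough_block [283. 205.] 0.95 [563.5 280.6  39.5  51.1  79.1]
```

View pics/w5.png

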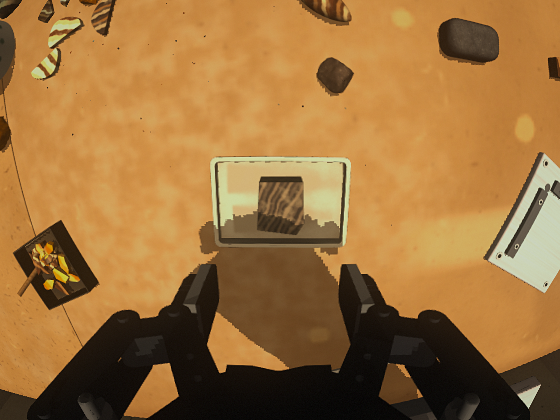

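The rough block lies flat in the middle of the tray (281,205), let go. Now the pale block.

Request:
{"api": "drive_tool", "payload": {
  "commands": [
    [[6, 0.6, 5, 0, 0], [6, 0.6, 5, 0, 0], [6, 0.6, 5, 0, 0], [6, 0.6, 5, 0, 0], [6, 0.5, 5, 0, 0], [6, 0.5, 5, 0, 0], [6, 0.5, 5, 0, 0], [6, 0.5, 5, 0, 0]]
  ]
}}

```text
t: 12.78
tcp_pos: [553.0, -121.7, 139.4]
tcp_rot: [-3.135, 0.206, 0.003]
ft_force: [0.6, 0.3, 0.7]
width: 59.8
gripper_force: 0.0
```

Request:
{"api": "drive_tool", "payload": {
  "commands": [
    [[6, 0.5, 5, 0, 0], [6, 0, 5, 0, 0], [6, 0, 5, 0, 0], [6, 0, 1.4, 0, -9], [6, 0, 0, 0, -10], [6, 0, 0, 0, -10], [6, 0, 0, 0, -9.7], [6, 0, 0, 0, 0]]
  ]
}}

```text
t: 13.78
tcp_pos: [536.7, -283.3, 139.4]
tcp_rot: [-3.025, -0.842, 0.002]
ft_force: [0.0, 0.7, -0.9]
width: 60.0
gripper_force: 0.0
```

Request:
{"api": "drive_tool", "payload": {
  "commands": [
    [[6, 0, 0, 0, 0], [6, 0, 0, 0, 0]]
  ]
}}

```text
t: 14.02
tcp_pos: [537.4, -283.3, 140.5]
tcp_rot: [-3.027, -0.841, 0.001]
ft_force: [-0.2, 0.3, -0.1]
width: 60.3
gripper_force: 0.0
```

Run:
```python
from h import *
o=arm.get_obs(); show(o)
im=arm.get_image("wrist"); cv2.imwrite("pics/w6.png",im[:,:,::-1])
for m in arm.masks_of("wrist","square_block"):
    r=rect("wrist",m["mask"],18,o)
    print(np.round(m["at"]),round(m["confidence"],2),im[m["mask"]].mean(0).round(),np.round(np.hstack([np.ravel(x) for x in r]),1))
togo(o,(539.1,-282.9),31.2)
```

```text
t 14.03 tcp [ 537.4 -283.3  140.5] xyaw 31.05 tilt [-0.  0. -1.] w 60.3 gf 0.0 ft [-0.2  0.3 -0.1]
[202. 252.] 0.9 [78. 33. 68.] [ 455.7 -250.6   33.1   47.    72.4]
[280. 197.] 0.85 [187. 165. 106.] [ 540.8 -281.9   34.5   37.6   31. ]
[385. 177.] 0.61 [161.  66. 144.] [ 602.3 -353.3   40.3   39.    15.7]
shift cm [ 0.17  0.05 -0.  ] turn(mod180) -0.2
```

View pics/w6.png

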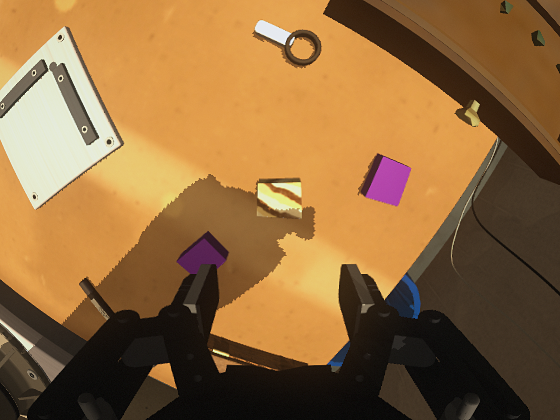

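The pale banded block is at (280,198), square between the fingers. The purple ones, at (203,252) and (386,180), are out of the way.

Request:
{"api": "drive_tool", "payload": {
  "commands": [
    [[6, 0.2, 0.05, 5, 0], [6, 0, 0, 4, 0], [6, 0, 0, 3, 0], [6, 0, 0, 1.4, 0], [6, 0, 0, 0, 0], [6, 0, 0, 0, 0]]
  ]
}}

```text
t: 14.88
tcp_pos: [540.1, -283.2, 8.1]
tcp_rot: [3.025, 0.844, 0.002]
ft_force: [-0.1, -0.0, 1.0]
width: 60.0
gripper_force: 0.0
```

Request:
{"api": "drive_tool", "payload": {
  "commands": [
    [[3, 0, 0, 0, 0], [3, 0, 0, 0, 0], [3, 0, 0, 0, 0], [3, 0, 0, 0, 0], [3, 0, 0, 0, 0], [3, 0, 0, 0, 0]]
  ],
  "force": 50
}}

```text
t: 15.62
tcp_pos: [540.0, -283.2, 8.2]
tcp_rot: [3.025, 0.844, 0.002]
ft_force: [-2.0, 0.8, 10.8]
width: 37.4
gripper_force: 49.7
```

Request:
{"api": "drive_tool", "payload": {
  "commands": [
    [[3, 0, 0, -3, 0], [3, 0, 0, -5, 0], [3, 1.6, -3.95, 0, 0], [3, 1.6, -3.95, 0, 0], [3, 1.6, -3.95, 0, 0], [3, 1.6, -3.95, 0, 0], [3, 1.6, -3.95, 0, 0], [3, 1.6, -3.95, 0, 0]]
  ]
}}

```text
t: 16.62
tcp_pos: [498.8, -29.2, 87.6]
tcp_rot: [3.026, 0.844, 0.002]
ft_force: [0.0, -0.2, -0.4]
width: 37.6
gripper_force: 51.1
```

Request:
{"api": "drive_tool", "payload": {
  "commands": [
    [[3, 0, 0, 0, -9], [3, 0, 0, 0, -9], [3, 0, 0, 0, -8.2], [3, 0, 0, 0, 0], [3, 0, 0, 0, 0], [3, 0, 0, 0, 0]]
  ]
}}

```text
t: 17.38
tcp_pos: [498.9, -30.4, 87.0]
tcp_rot: [2.757, 1.505, 0.0]
ft_force: [-0.6, -0.4, -0.3]
width: 37.7
gripper_force: 51.0
```

Run:
```python
from h import *
o=arm.get_obs(); show(o)
im=arm.get_image("wrist"); cv2.imwrite("pics/w7.png",im[:,:,::-1])
for t,z in (("stop_a",16),("square_block",o["tcp_pos"][2]+9)):
  for m in arm.masks_of("wrist",t)[:3]:
    print(t,np.round(m["at"]),round(m["confidence"],2),np.round(np.hstack([np.ravel(x) for x in rect("wrist",m["mask"],z,o)]),1))
togo(o,(500.3,-30.6),57.3)
```

```text
t 17.38 tcp [498.9 -30.4  87. ] xyaw 57.26 tilt [ 0. -0. -1.] w 37.7 gf 51.04785919189453 ft [-0.6 -0.4 -0.3]
stop_a [256. 176.] 0.79 [504.7   8.4  14.7  85.9  57.7]
stop_a [339. 225.] 0.7 [528.4 -57.8  61.5  15.1  57.4]
square_block [281. 275.] 0.83 [499.9 -28.   39.8  38.6  57. ]
square_block [498. 372.] 0.43 [ 587.8 -200.1    7.9   37.7   14.9]
shift cm [0.06 0.13 0.  ] turn(mod180) -0.0
```

View pics/w7.png

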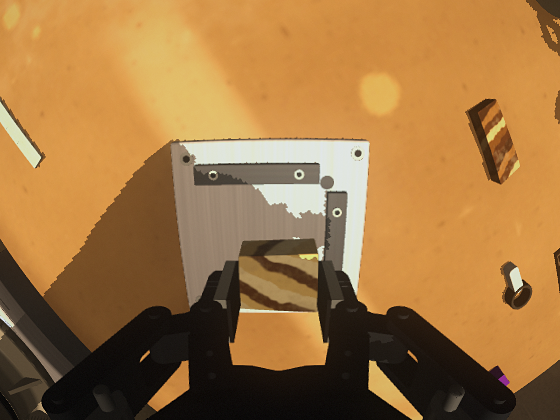

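The block is held level at (280,275), parallel to stops B (257,174) and A (337,225). Lowering it.

Request:
{"api": "drive_tool", "payload": {
  "commands": [
    [[3, 0.05, 0.1, 3, 0], [3, 0, 0, 2.5, 0], [3, 0, 0, 0.9, 0], [3, 0, 0, 0.3, 0], [3, 0, 0, 0, 0], [3, 0, 0, 0, 0]]
  ]
}}

```text
t: 18.27
tcp_pos: [500.4, -30.6, 20.6]
tcp_rot: [2.756, 1.508, 0.002]
ft_force: [0.1, -0.4, -1.2]
width: 37.9
gripper_force: 51.1
```

Request:
{"api": "drive_tool", "payload": {
  "commands": [
    [[3, 0, 0, 0.1, 0], [3, 0, 0, 0, 0], [3, 0, 0, 0, 0]]
  ]
}}

```text
t: 18.65
tcp_pos: [500.0, -30.5, 18.9]
tcp_rot: [2.756, 1.508, 0.0]
ft_force: [-0.6, -1.0, -0.8]
width: 37.4
gripper_force: 51.1
```

Request:
{"api": "drive_tool", "payload": {
  "commands": [
    [[3, 0, 0, 0.1, 0], [3, 0, 0, 0, 0], [3, 0, 0, 0, 0]]
  ]
}}

```text
t: 19.02
tcp_pos: [500.1, -30.5, 18.2]
tcp_rot: [2.756, 1.508, 0.0]
ft_force: [-3.0, -0.1, 10.7]
width: 37.5
gripper_force: 52.2
```

Request:
{"api": "drive_tool", "payload": {
  "commands": [
    [[3, 0, 0, -0.05, 0], [3, 0, 0.3, 0, 0], [3, 0, 0.3, 0, 0], [3, 0, 0.2, 0, 0], [3, 0, 0, 0, 0], [3, 0, 0, 0, 0]]
  ]
}}

```text
t: 19.77
tcp_pos: [506.6, -34.8, 18.3]
tcp_rot: [-2.756, -1.508, 0.0]
ft_force: [-0.3, -0.5, -0.1]
width: 37.4
gripper_force: 51.1
```

Request:
{"api": "drive_tool", "payload": {
  "commands": [
    [[3, 0.3, 0, 0, 0], [3, 0.3, 0, 0, 0], [3, 0.2, 0, 0, 0], [3, 0, 0, 0, 0], [3, 0, 0, 0, 0]]
  ]
}}

```text
t: 20.4
tcp_pos: [510.9, -28.1, 18.3]
tcp_rot: [-2.756, -1.508, 0.0]
ft_force: [0.7, -0.3, -1.3]
width: 37.2
gripper_force: 51.1
```

```bash
cat >> h.py <<'E'
def jig(o):
    a=np.radians(57.3); ex=np.array([np.sin(a),-np.cos(a)]); ey=np.array([np.cos(a),np.sin(a)])
    d=o["tcp_pos"][:2]-[542.2,-23.6]; f=o["ft_force"]
    show(o); print("corner frame tcp",(d@ex).round(2),(d@ey).round(2),"force x,y,z",(f[:2]@ex).round(1),(f[:2]@ey).round(1),f[2].round(1))
E
python3 -c "
from h import *
jig(arm.get_obs())"
```

```text
t 20.4 tcp [510.9 -28.1  18.3] xyaw 57.38 tilt [-0. -0. -1.] w 37.2 gf 51.0757040977478 ft [ 0.7 -0.3 -1.3]
corner frame tcp -23.9 -20.69 force x,y,z 0.7 0.1 -1.3
```

Request:
{"api": "drive_tool", "payload": {
  "commands": [
    [[3, 0, 0, 0.04, 0], [3, 0, 0.2, 0, 0], [3, 0, 0.15, 0, 0], [3, 0, 0, 0, 0], [3, 0, 0, 0, 0], [3, 0, 0, 0, 0]]
  ]
}}

```text
t: 21.15
tcp_pos: [513.8, -29.8, 18.2]
tcp_rot: [-2.756, -1.508, 0.0]
ft_force: [-2.9, 1.8, 7.5]
width: 37.5
gripper_force: 52.0
```

```bash
python3 -c "
from h import *
jig(arm.get_obs())"
```

```text
t 21.15 tcp [513.8 -29.8  18.2] xyaw 57.38 tilt [-0.  0. -1.] w 37.5 gf 51.98877274990082 ft [-2.9  1.8  7.5]
corner frame tcp -20.55 -20.52 force x,y,z -3.4 -0.0 7.5
```

Request:
{"api": "drive_tool", "payload": {
  "commands": [
    [[3, 0.2, 0, 0, 0], [3, 0.15, 0, 0, 0], [3, 0, 0, 0, 0], [3, 0, 0, 0, 0], [3, 0, 0, 0, 0]]
  ]
}}

```text
t: 21.78
tcp_pos: [515.9, -27.4, 18.2]
tcp_rot: [2.756, 1.507, 0.0]
ft_force: [-1.9, -1.3, 5.5]
width: 37.3
gripper_force: 51.8
```

```bash
python3 -c "
from h import *
jig(arm.get_obs())"
```

```text
t 21.77 tcp [515.9 -27.4  18.2] xyaw 57.35 tilt [ 0. -0. -1.] w 37.3 gf 51.80831730365753 ft [-1.9 -1.3  5.5]
corner frame tcp -20.05 -17.41 force x,y,z -0.9 -2.1 5.5
```

Request:
{"api": "drive_tool", "payload": {
  "commands": [
    [[3, 0, 0.1, 0, 0], [3, 0, 0, 0, 0], [3, 0, 0, 0, 0]]
  ]
}}

```text
t: 22.15
tcp_pos: [516.2, -27.5, 18.2]
tcp_rot: [-2.756, -1.508, 0.001]
ft_force: [-5.3, 1.2, 10.2]
width: 37.7
gripper_force: 52.3
```

```bash
python3 -c "
from h import *
jig(arm.get_obs())"
```

```text
t 22.15 tcp [516.2 -27.5  18.2] xyaw 57.37 tilt [-0.001 -0.    -1.   ] w 37.7 gf 52.29508817195892 ft [-5.3  1.2 10.2]
corner frame tcp -19.8 -17.36 force x,y,z -5.1 -1.8 10.2
```

Request:
{"api": "drive_tool", "payload": {
  "commands": [
    [[3, 0.1, 0, 0, 0], [3, 0, 0, 0, 0], [3, 0, 0, 0, 0]]
  ]
}}

```text
t: 22.52
tcp_pos: [516.8, -27.1, 18.2]
tcp_rot: [2.756, 1.507, -0.001]
ft_force: [-4.2, -1.0, 9.0]
width: 37.5
gripper_force: 52.2
```

```bash
python3 -c "
from h import *
jig(arm.get_obs())"
```

```text
t 22.52 tcp [516.8 -27.1  18.2] xyaw 57.35 tilt [-0.001 -0.    -1.   ] w 37.5 gf 52.1892249584198 ft [-4.2 -1.   9. ]
corner frame tcp -19.44 -16.69 force x,y,z -3.0 -3.1 9.0
```

Request:
{"api": "drive_tool", "payload": {
  "commands": [
    [[3, 0, 0.1, 0, 0], [3, 0.1, 0, 0, 0], [3, 0, 0, 0, 0], [3, 0, 0, 0, 0]]
  ]
}}

```text
t: 23.02
tcp_pos: [517.6, -27.2, 18.2]
tcp_rot: [2.756, 1.507, -0.003]
ft_force: [-9.7, -3.6, 15.5]
width: 37.4
gripper_force: 52.8
```

```bash
python3 -c "
from h import *
jig(arm.get_obs())"
```

```text
t 23.02 tcp [517.6 -27.2  18.2] xyaw 57.34 tilt [-0.002 -0.001 -1.   ] w 37.4 gf 52.76218593120575 ft [-9.7 -3.6 15.5]
corner frame tcp -18.77 -16.36 force x,y,z -6.2 -8.3 15.5
```

Request:
{"api": "drive_tool", "payload": {
  "commands": [
    [[3, 0, 0.1, 0, 0], [3, 0.1, 0, 0, 0], [3, 0, 0, 0, 0], [3, 0, 0, 0, 0]]
  ]
}}

```text
t: 23.52
tcp_pos: [517.7, -27.3, 18.1]
tcp_rot: [-2.756, -1.507, 0.007]
ft_force: [-16.3, -4.1, 24.3]
width: 37.6
gripper_force: 53.8
```

```bash
python3 -c "
from h import *
jig(arm.get_obs())"
```

```text
t 23.52 tcp [517.7 -27.3  18.1] xyaw 57.33 tilt [-0.004 -0.002 -1.   ] w 37.6 gf 53.81916403770447 ft [-16.3  -4.1  24.3]
corner frame tcp -18.67 -16.33 force x,y,z -11.5 -12.2 24.3
```

Both axes have stopped, but the downward force is high, so plate friction could be hiding the stop contact. Unloading z to check.

Request:
{"api": "drive_tool", "payload": {
  "commands": [
    [[3, 0, 0, -0.08, 0], [3, 0, 0, 0, 0], [3, 0, 0, 0, 0], [3, 0, 0, 0, 0]]
  ]
}}

```text
t: 24.02
tcp_pos: [517.7, -27.2, 18.3]
tcp_rot: [-2.756, -1.507, 0.007]
ft_force: [-9.4, -4.6, 7.4]
width: 37.8
gripper_force: 51.9
```

```bash
python3 -c "
from h import *
jig(arm.get_obs())"
```

```text
t 24.02 tcp [517.7 -27.2  18.3] xyaw 57.33 tilt [-0.004 -0.001 -1.   ] w 37.8 gf 51.92035496234894 ft [-9.4 -4.6  7.4]
corner frame tcp -18.63 -16.28 force x,y,z -5.4 -9.0 7.4
```

Request:
{"api": "drive_tool", "payload": {
  "commands": [
    [[3, 0.04, 0.12, -0.02, 0], [3, 0, 0, 0, 0], [3, 0, 0, 0, 0], [3, 0, 0, 0, 0]]
  ]
}}

```text
t: 24.52
tcp_pos: [518.1, -27.5, 18.3]
tcp_rot: [-2.755, -1.507, 0.009]
ft_force: [-14.6, -3.2, 9.2]
width: 37.6
gripper_force: 52.2
```

Run:
```python
from h import *
o=arm.get_obs(); jig(o)
im=arm.get_image("wrist"); cv2.imwrite("pics/w8.png",cv2.resize(im[120:380,150:410,::-1],None,fx=2.3,fy=2.3,interpolation=cv2.INTER_CUBIC))
for t,z in (("stop_a",16),("square_block",28)):
  for m in arm.masks_of("wrist",t)[:2]:
    print(t,np.round(m["at"]),round(m["confidence"],2),np.round(np.hstack([np.ravel(x) for x in rect("wrist",m["mask"],z,o)]),1))
```

```text
t 24.52 tcp [518.1 -27.5  18.3] xyaw 57.34 tilt [-0.006 -0.001 -1.   ] w 37.6 gf 52.15749442577362 ft [-14.6  -3.2   9.2]
corner frame tcp -18.23 -16.28 force x,y,z -10.6 -10.5 9.2
stop_a [223. 231.] 0.91 [505.2   8.7  15.5  86.1  57.7]
stop_a [322. 326.] 0.85 [511.7 -79.7  42.4  10.4  58.1]
square_block [281. 275.] 0.92 [519.2 -24.5  39.6  38.   57.2]
```

View pics/w8.png

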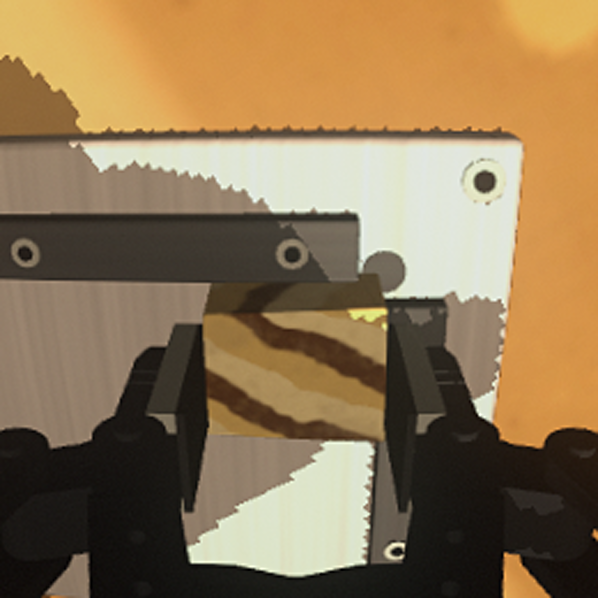

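Stop B is clearly flush, at crop row ~280. Friction on the plate and stop B could be hiding a gap at A, so I measure it, ease off B and push x again.

Request:
{"api": "drive_tool", "payload": {
  "commands": [
    [[3, -0.15, 0, -0.03, 0], [3, 0, 0, 0, 0], [3, 0, 0.05, 0, 0], [3, 0, 0, 0, 0], [3, 0, 0, 0, 0]]
  ]
}}

```text
t: 25.3
tcp_pos: [518.1, -27.5, 18.4]
tcp_rot: [-2.754, -1.507, 0.007]
ft_force: [-11.3, 4.2, 2.2]
width: 37.1
gripper_force: 51.5
```

Run:
```python
from h import *
o=arm.get_obs(); jig(o)
a=np.radians(57.3); B=np.array([[np.sin(a),-np.cos(a)],[np.cos(a),np.sin(a)]])
f=lambda px,z:((plane("wrist",px,z,o)-[542.2,-23.6])@B.T).round(1).tolist()
full=lambda p:np.array(p)/2.3+[150,120]
print("stopA edge",f(full([(371,480),(374,455),(388,302)]),16)); print("block right",f(full([(387,430),(386,308),(385,278)]),28),"left",f(full([(204,430)]),28))
print("stopB edge",f(full([(100,280),(340,282)]),16))
```

```text
t 25.3 tcp [518.1 -27.5  18.4] xyaw 57.4 tilt [-0.005  0.    -1.   ] w 37.1 gf 51.50940477848053 ft [-11.3   4.2   2.2]
corner frame tcp -18.19 -16.35 force x,y,z -11.8 -2.6 2.2
stopA edge [[-0.1, -54.6], [0.2, -46.7], [1.2, -5.5]]
block right [[1.1, -30.8], [-0.8, -1.1], [-1.3, 5.5]] left [[-38.5, -30.9]]
stopB edge [[-61.3, -0.7], [-9.3, -0.7]]
```

Request:
{"api": "drive_tool", "payload": {
  "commands": [
    [[3, 0.1, 0, 0, 0], [3, 0.1, 0, 0, 0], [3, 0, 0, 0, 0], [3, 0, 0, 0, 0], [3, 0, 0, 0, 0], [3, 0, 0, 0, 0]]
  ]
}}

```text
t: 26.05
tcp_pos: [518.1, -27.5, 18.4]
tcp_rot: [-2.755, -1.506, 0.011]
ft_force: [-17.1, -4.0, 10.9]
width: 37.3
gripper_force: 52.3
```

Run:
```python
from h import *
jig(arm.get_obs())
```

```text
t 26.05 tcp [518.1 -27.5  18.4] xyaw 57.33 tilt [-0.007 -0.002 -1.   ] w 37.3 gf 52.310707569122314 ft [-17.1  -4.   10.9]
corner frame tcp -18.22 -16.28 force x,y,z -12.2 -12.6 10.9
```

Quick check of B: ease off x and z while pushing y, then restore x.

Request:
{"api": "drive_tool", "payload": {
  "commands": [
    [[3, 0, -0.15, -0.05, 0], [3, 0, 0, 0, 0], [3, 0.05, 0, 0, 0], [3, 0, 0, 0, 0], [3, 0, 0, 0, 0]]
  ]
}}

```text
t: 26.68
tcp_pos: [518.1, -27.3, 18.8]
tcp_rot: [-2.757, -1.506, 0.009]
ft_force: [-9.1, -10.8, -0.3]
width: 37.5
gripper_force: 51.4
```

Run:
```python
from h import *
jig(arm.get_obs())
```

```text
t 26.68 tcp [518.1 -27.3  18.8] xyaw 57.28 tilt [-0.005 -0.002 -1.   ] w 37.5 gf 51.410990953445435 ft [ -9.1 -10.8  -0.3]
corner frame tcp -18.34 -16.12 force x,y,z -1.8 -14.0 -0.3
```

Request:
{"api": "drive_tool", "payload": {
  "commands": [
    [[3, 0, 0.15, 0, 0], [3, 0, 0.03, 0, 0], [3, 0, 0, 0, 0], [3, 0, 0, 0, 0], [3, 0, 0, 0, 0], [3, 0, 0, 0, 0]]
  ]
}}

```text
t: 27.42
tcp_pos: [518.2, -27.4, 18.7]
tcp_rot: [-2.755, -1.506, 0.012]
ft_force: [-17.7, -4.6, 7.2]
width: 37.3
gripper_force: 52.3
```

Run:
```python
from h import *
jig(arm.get_obs())
```

```text
t 27.43 tcp [518.2 -27.4  18.7] xyaw 57.33 tilt [-0.008 -0.002 -1.   ] w 37.3 gf 52.25909650325775 ft [-17.7  -4.6   7.2]
corner frame tcp -18.17 -16.17 force x,y,z -12.5 -13.4 7.2
```

Request:
{"api": "drive_tool", "payload": {
  "commands": [
    [[3, 0, 0.08, 0, 0], [3, 0.03, 0, 0, 0], [3, 0, 0, 0, 0], [3, 0, 0, 0, 0], [3, 0, 0, 0, 0], [3, 0, 0, 0, 0], [3, 0, 0, 0, 0], [3, 0, 0, 0, 0]]
  ]
}}

```text
t: 28.42
tcp_pos: [518.2, -27.4, 18.6]
tcp_rot: [-2.754, -1.506, 0.014]
ft_force: [-22.9, -3.3, 13.2]
width: 37.6
gripper_force: 52.8
```

Run:
```python
from h import *
jig(arm.get_obs())
```

```text
t 28.43 tcp [518.2 -27.4  18.6] xyaw 57.34 tilt [-0.009 -0.002 -1.   ] w 37.6 gf 52.80428409576416 ft [-22.9  -3.3  13.2]
corner frame tcp -18.13 -16.14 force x,y,z -17.5 -15.2 13.2
```

```bash
python3 -c "
from station import arm
print(arm.close_job())"
```

```text
the job is handed in; nothing more can be done
None
```

The job is handed in at about 28 s: the rough block lies flat in the tray, let go, and the squared block is held in the corner with about 17 N towards stop A and 15 N towards stop B; no verdict came back.

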